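# Wedge the finished plate off the vise bed

### The arm

A 6-joint arm with a two-finger parallel gripper is mounted at the origin on the work surface; the furniture and walls round the work are solid. World frame = base frame: x ahead of the robot, y to its left, z up, the work surface at z = 0. Lengths are in m, angles in rad, forces in N, time in s.
With the tool pointing down it reaches from about 0.35 to 0.8 m from the base axis. Payload 7.3 kg.
Tool frame: the origin (TCP) lies between the finger pads; the fingertips stand 25 mm ahead of it and the grasp point (between the pads) lies 6 mm ahead of it (r.tip_extent is the distance from the TCP to the fingertips, in m); z points along the fingers, y is the line along which they close (so a half turn about z gives the same grasp; the last joint's range is limited). The gripper opens to 85 mm and grips with 20 to 120 N. Pads are 22 mm wide; open, the fingers measure 114 mm over their backs; the gripper's body (76 mm by 85 mm) begins 54 mm behind the grasp point. The pads swing forward as they close: fully open they stand 13 mm farther back than shut.
Start: joints at [1.05, 0.342, 1.524, -0, 1.275, -0.146], TCP at [0.192, 0.489, 0.256] pointing down, gripper open.
Joint ranges: [-2.53, 2.53], [-0.77, 2.02], [0.04, 2.7], [-1, 4.14], [0.28, 2.66], [-3.11, 3.11]. Speed limits (rad/s): [2.57, 2.57, 3.14, 3.14, 3.14, 3.14].

### API

Orientations are given as a unit quaternion [x, y, z, w].
In Python, from workcell import r, command_gripper, optics gives the robot as it stands. The module is installed in compiled form; this text tells all that it offers. Calls block until the motion is done:
- r.reach(position, orientation): joint-space move of the TCP to a pose.
- r.move_straight(position, orientation=None, speed=0.15, max_force=None): straight line of the TCP; orientation=None keeps the orientation; speed is the mean speed in m/s. With max_force (N) it stops when the force on the tool has changed by that much, and returns True; else False.
- r.movej(angles): joint-space move.
- command_gripper(opening, force=None): finger opening in m; force is the grip in N (None keeps the last); returns when the fingers have stopped.
- r.hold(seconds).
- r.solve_ik(position, orientation): joint angles nearest the present ones, or None.
- r.read_state(): the state.
- optics.get_image(name): name is "side" or "top" or "wrist"; returns (picture, depth): 400x640x3 uint8, red, green, blue; 400x640 float32, m along the optical axis (not along the pixel's ray), 0 where there is no reading.
- optics.camera_model(name): a dict with "K" (3x3 intrinsics, pixels), "R" (3x3) and "t" (3): a world point X has camera coordinates R X + t; the wrist camera has in their place "tool_from_camera" (4x4, takes a point from camera to tool coordinates, whose origin is the TCP and whose axes are the flange's). Camera axes: x right, y down, z forward; pixel columns grow to the right and rows downward; lengths in m; the calibration is good to about 2 mm. A picture is of the moment at which its call begins: read the wrist's pose just before it. camera_model takes no time and is no camera call.
A pose or a line that the arm cannot do raises r.PlanningError and nothing moves.
- r.finish_job(): hands the job in; it is judged then, once.
The state is a dict: "time_s": time; "joint_positions": joint angles; "dq": joint speeds; "tau": joint torques, N m; "eef_pos": TCP position; "eef_rot": TCP orientation; "contact_force": force on the tool from outside, world axes, zero at the start; "torque": the same for the moment, N m; "grip_width": finger opening in m; "grip_force": force on a finger pad.
Only numpy, scipy, OpenCV 4.12 (cv2) and the standard library are available. Lean on these libraries where they do the work, as an engineer would, in place of code of your own. Each camera call takes 0.05 s, during which the arm holds its last target. There are 200 camera calls.

### The job

The drilled aluminium plate in the low blue vise is finished and has to come off the bed. Slide the vise jaw fully open by its red knob, then take the levelling wedge by its orange grip and push it flat along the bench, toe first, under the middle of the plate's overhanging end until that end has just risen, about 3 mm, leaving the plate in its place against the end stop and not touching it with the robot. Finish while still gripping the wedge there, and leave everything else on the bench alone.

Things in the scene. Friction and masses are not known exactly. Their poses are not given: they have to be found in the camera images.
- vise: low blue vise fixed to the bench. Origin on the bench top, below the centre of the plate as it lies clamped; its y axis runs along the plate towards the overhanging end, z up. Bed: blue plate 165 x 127 x 12 mm (top 12 mm above the bench), from x -115 to +50 mm and y -105 to +22 mm. Steel fixed jaw along the +x edge of the plate (top 34 mm), steel end stop at the plate's -y end (top 30 mm). The sliding jaw stands on the -x side and opens towards -x.
- jaw (a joint): opening of the sliding steel jaw in m: 0 = closed on the plate, 0.040 = fully open (towards the vise's -x); it starts at 0 to 0.004, drags with about 3 N and stays where it is left. While it is shut its lip reaches 8 mm over the plate's top, so the plate cannot lift. Jaw block 31 x 66 mm, top 36 mm above the bench.
- jaw_knob (a point): centre of the red round knob on the sliding jaw, 63 mm above the bench (knob 25 mm across, from 50 to 76 mm above the bench, on a 14 mm stem). Its axes are the vise's.
- plate: drilled aluminium plate, 60 x 160 x 16 mm (x, y, z), 0.45 kg nominal, lying loose on the vise bed. Origin at the centre of its underside; +y points to the overhanging end, which sticks out 58 mm beyond the bed, its underside 12 mm above the bench.
- plate_end (a point): middle of the lower edge of the plate's overhanging end (plate x 0, y +80 mm, z 0): 12 mm above the bench while the plate lies flat.
- wedge: dark steel levelling wedge with an orange grip, 36 x 135 mm, 0.25 kg, lying loose on the clipboard (a flat board about 4 mm thick, fixed to the bench beside the vise). Origin at the centre of its underside; the toe points to its -y. The toe edge is 8 mm high at y -67.5 mm, the ramp rises 1 in 5 to 26 mm at y +22.5 mm, then a level tail to y +67.5 mm. Upright orange grip 18 mm (x) by 30 mm (y) centred at y +45 mm, from 26 to 62 mm above the underside.
- wedge_toe (a point): middle of the lower toe edge of the wedge, at its underside (wedge y -67.5 mm).
- ring: black and white setting ring, 65 mm across, 23 mm high; a bystander. Origin at the centre of its underside.
- cap: black wheel centre cap, 60 mm across, 14 mm high; a bystander. Origin at the centre of its underside.
- plug: plug gauge with a dark hexagonal handle, 27 x 123 x 24 mm; a bystander. Origin at the centre of its underside.
- nut: bright wheel nut, 30 mm across, 19 mm high; a bystander. Origin at the centre of its underside.

How it is judged:
On the way, in this order (a step that is already met when the one before it is completed fails the run):
1. the vise jaw is fully open (value of joint jaw above 0.034 m), for 0.2 s.
2. the gripped wedge lifts the plate's overhanging end (height (world z) of plate_end above 0.0135 m and contact force between wedge and plate above 0.4 N and contact force between the fingers and wedge above 1 N), for 0.2 s.
At the end, for the whole second after the job is handed in: jaw open at least 34 mm; the gripped wedge flat on the bench, toe within 15 mm of the plate's centre line, carrying the overhanging end 1.5 to 6 mm above where it lay; plate moved under 12 mm, not touched by the robot; all at rest (all of step 2 and value of joint jaw above 0.034 m and height (world z) of plate_end below 0.018 m and height (world z) of wedge below 0.004 m and angle between wedge's own z axis and vertical below 0.06 rad and x of wedge_toe in the frame of plate between -0.015 and 0.015 m and distance of plate from where it was at the start of the episode below 0.012 m and contact force between each of the arm, the fingers and plate below 0.2 N and linear speed of each of plate, wedge below 0.01 m/s); the arm keeps its last pose, push and grip.
It fails at once if a bystander is shifted by more than 15 mm (distance of any of ring, cap, plug, nut from where it was at the start of the episode above 0.015 m).
It fails at once if the plate's overhanging end is raised more than 10 mm (height (world z) of plate_end above 0.022 m).
It fails at once if the robot presses on the plate (contact force between any of the arm, the fingers and plate above 2 N).
It also fails if it takes over 58 s, if anything falls off the work surface, if the arm or the gripper's body presses on something with over 40 N, if the wrist force passes 120 N, or if a joint passes its speed limit or range.

## Working session

There is one attempt and no reset: what is moved stays moved. The work goes in short steps, each a Python script; the robot and the scene stay as the last script left them, time stands still between calls to the robot, and variables do not carry over. Pictures are saved under pics/ and viewed, at most 10 in all, crops included, and the job is handed in when it is done.

```bash
mkdir -p pics; python3 - <<'E'
from workcell import r,optics
import cv2,numpy as np
for n in("top","side"):
    im,d=optics.get_image(n); cv2.imwrite(f"pics/{n}0.png",im[:,:,::-1]); np.save(f"{n}0.npy",d)
    m=optics.camera_model(n); print(n,m["K"],m["R"],m["t"])
print(r.read_state()["eef_rot"],r.tip_extent)
E
```

```text
top [[514.40642649   0.         316.94871867]
 [  0.         514.40642649 193.30005196]
 [  0.           0.           1.        ]] [[-0.01537893 -0.99971118 -0.0184676 ]
 [-0.98898871  0.01792768 -0.14690106]
 [ 0.14718971  0.01600506 -0.98897878]] [-0.02079003  0.49973096  1.3188805 ]
side [[466.56660641   0.         320.89081081]
 [  0.         466.56660641 191.08349586]
 [  0.           0.           1.        ]] [[-0.99274225  0.11939262  0.01442978]
 [ 0.08170869  0.75766111 -0.6475132 ]
 [-0.08824119 -0.64163467 -0.76191761]] [0.52337676 0.05762286 1.20188785]
[ 1.86305802e-01  9.82491535e-01 -6.92296550e-04 -2.31397340e-04] 0.025
```

View pics/top0.png

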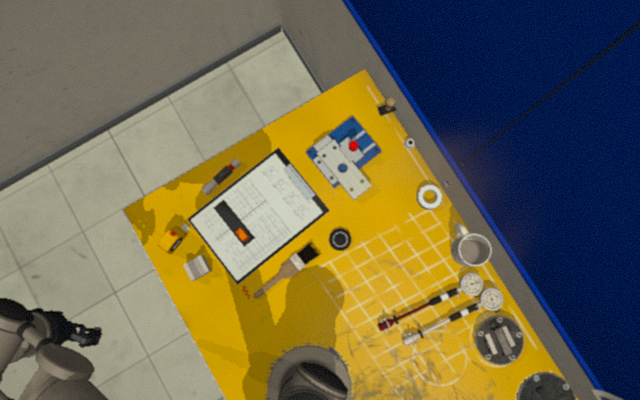

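View pics/side0.png

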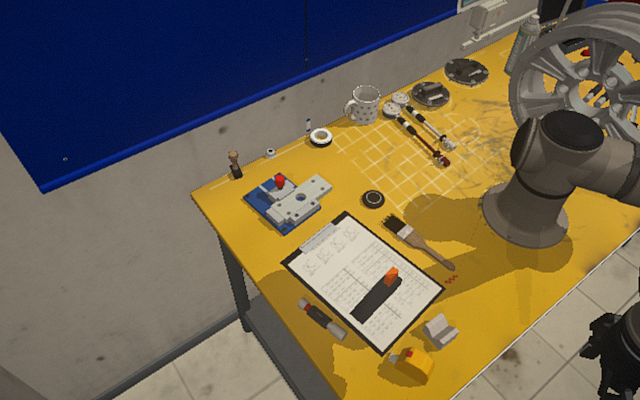

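```bash
cat > h.py <<'E'
from workcell import r,optics,command_gripper
import cv2,numpy as np
from scipy.spatial.transform import Rotation as Ro
def cam(n,st=None):
    m=optics.camera_model(n)
    if n!="wrist": return m["K"],m["R"].T,-m["R"].T@m["t"]
    T=m["tool_from_camera"]; Rt=Ro.from_quat(st["eef_rot"]).as_matrix()
    return m["K"],Rt@T[:3,:3],Rt@T[:3,3]+st["eef_pos"]
def atz(c,uv,z):
    K,R,o=c; d=R@np.linalg.solve(K,np.r_[uv,1.]); return o+d*(z-o[2])/d[2]
def cloud(c,d):
    K,R,o=c; v,u=np.indices(d.shape); p=np.stack([u,v,np.ones_like(u)],-1)@np.linalg.inv(K).T*d[...,None]
    return p@R.T+o
def quat(cl):  # tool down, fingers closing along world angle cl
    y=np.array([np.cos(cl),np.sin(cl),0]);z=np.array([0,0,-1.])
    return Ro.from_matrix(np.c_[np.cross(y,z),y,z]).as_quat()
E
python3 - <<'E'
from h import *
for n in("top","side"):
    im=cv2.imread(f"pics/{n}0.png");P=cloud(cam(n),np.load(f"{n}0.npy"))
    h=cv2.cvtColor(im,cv2.COLOR_BGR2HSV);H,S,V=cv2.split(h)
    x,y,z=P[...,0],P[...,1],P[...,2]
    box=np.zeros(H.shape,bool)
    if n=="top": box[100:290,180:400]=1
    else: box[160:350,230:450]=1
    for nm,m in(("red",((H<4)|(H>176))&(S>180)&(z>.04)),("blue",(H>100)&(H<125)&(S>130)&(z<.03)),("orange",(H>5)&(H<16)&(S>190)&(z>.02)),("dark",(V<70)&(z>.012)&(z<.045)),("platetop",(S<60)&(V>100)&(z>.02)&(z<.032))):
        k=m&box&(z>-.02); q=P[k]; 
        if not len(q):continue
        v,u=np.nonzero(k); print(n,nm,len(q),np.median(q,0).round(4),"uv",u.mean().round(1),v.mean().round(1))
        if nm in("dark","platetop"): print(cv2.minAreaRect(q[:,:2].astype(np.float32)))
a=cv2.imread("pics/top0.png")[100:270,180:400];cv2.imwrite("pics/c.png",cv2.resize(a,None,fx=3.5,fy=3.5,interpolation=cv2.INTER_CUBIC))
E
```

```text
top red 57 [ 0.6168 -0.125   0.0763] uv 353.1 145.5
top blue 774 [ 0.6556 -0.1296  0.0123] uv 351.1 140.2
top orange 93 [0.3936 0.1657 0.0643] uv 241.6 233.5
top dark 867 [0.4387 0.1885 0.02  ] uv 269.0 207.0
((0.4835125803947449, 0.015603631734848022), (0.3196065127849579, 0.6652689576148987), 20.802614212036133)
top platetop 1600 [ 0.5535 -0.0768  0.0277] uv 312.6 181.8
((0.4965690076351166, 0.024090826511383057), (0.29608017206192017, 0.6703009009361267), 18.381855010986328)
side red 64 [ 0.6184 -0.1202  0.0734] uv 279.3 179.4
side blue 496 [ 0.6658 -0.1057  0.0105] uv 266.4 201.8
side orange 146 [0.3969 0.1732 0.0624] uv 390.0 272.8
side dark 1187 [0.4499 0.2058 0.0203] uv 351.3 285.3
((0.4708668291568756, 0.024393022060394287), (0.47324439883232117, 0.6044126152992249), 84.52752685546875)
side platetop 1772 [ 0.5552 -0.0665  0.0265] uv 323.7 228.6
((0.5369978547096252, 0.04396146535873413), (0.23856893181800842, 0.6936700940132141), 25.487184524536133)
```

View pics/c.png

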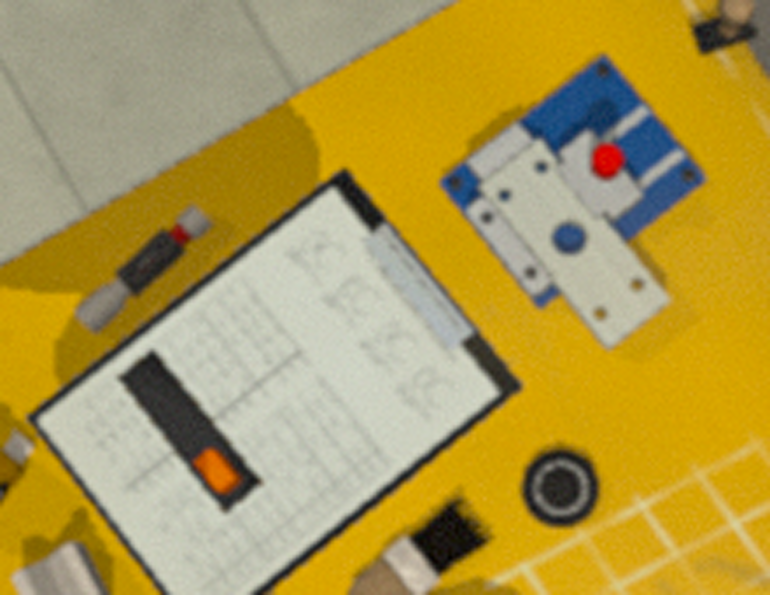

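The crop shows the plate at (545,140), (483,183), (612,347), (668,297) with the overhanging end lower right. The red knob is at (607,160). The wedge toe is at (137,365), its grip at (217,470), and the cap at (560,487), well off the path.

```bash
python3 - <<'E'
from h import *
c=cam("top"); f=lambda u,v,z:atz(c,((u+.5)/3.5+180-.5,(v+.5)/3.5+100-.5),z)[:2]
A,B,C,D=[f(*p,.028) for p in((545,140),(483,183),(612,347),(668,297))]
ym=(C+D-A-B)/2; print("plate len",np.linalg.norm(ym),"w",np.linalg.norm(A-B),np.linalg.norm(C-D),"ang",np.degrees(np.arctan2(ym[1],ym[0])),"end",(C+D)/2,"ctr",(A+B+C+D)/4)
t=(f(152,352,.012)+f(122,378,.012))/2; T=(f(260,483,.03)+f(226,510,.03))/2
w=T-t; print("wedge len",np.linalg.norm(w),np.degrees(np.arctan2(w[1],w[0])),"toe",t,"tail",T,"grip",(t+T)/2+.045*w/np.linalg.norm(w))
print("knob",atz(c,(353.1,145.5),.072),atz(cam("side"),(279.3,179.4),.068), "orange",atz(c,(241.6,233.5),.064))
E
```

```text
plate len 0.15697520096040435 w 0.05837390364725929 0.0573589393936008 ang -143.62954448115374 end [ 0.50289355 -0.14980046] ctr [ 0.56609174 -0.10325702]
wedge len 0.13327892400457797 -140.58422707972275 toe [0.47892924 0.23526525] tail [0.37596343 0.1506407 ] grip [0.39268119 0.16438053]
knob [ 0.61790826 -0.12559282  0.072     ] [ 0.61882088 -0.12350051  0.068     ] orange [0.39476216 0.16481653 0.064     ]
```

```bash
python3 - <<'E'
from h import *
a=np.radians(36.4)
for p in((.615,-.125,.2),(.49,-.16,.25),(.394,.164,.25),(.44,-.2,.06)):
  for k in(0,np.pi):
    s=r.solve_ik(p,quat(a+k+(np.pi/2 if p[2]!=.2 else 0))); print(p,k,None if s is None else np.round(s,2))
s0=r.solve_ik((.59,-.12,.26),quat(a)); s1=r.solve_ik((.59,-.12,.26),quat(a+np.pi))
q=s0 if s1 is None or (s0 is not None and abs(s0[5])<abs(s1[5])) else s1
r.movej(q)
st=r.read_state(); im,d=optics.get_image("wrist"); np.savez("w1.npz",d=d,p=st["eef_pos"],q=st["eef_rot"]); cv2.imwrite("pics/w1.png",im[:,:,::-1]); print(st["time_s"],st["eef_pos"],(d>0).mean())
E
```

```text
(0.615, -0.125, 0.2) 0 [-0.32  0.57  1.3  -0.    1.26 -0.96]
(0.615, -0.125, 0.2) 3.141592653589793 [-0.32  0.57  1.3  -0.    1.26  2.18]
(0.49, -0.16, 0.25) 0 [-0.46  0.33  1.56 -0.    1.25 -2.67]
(0.49, -0.16, 0.25) 3.141592653589793 [-0.46  0.33  1.56 -0.    1.25  0.47]
(0.394, 0.164, 0.25) 0 [ 0.21  0.17  1.78 -0.    1.19 -1.99]
(0.394, 0.164, 0.25) 3.141592653589793 [ 0.21  0.17  1.78 -0.    1.19  1.15]
(0.44, -0.2, 0.06) 0 [-0.59  0.53  1.87 -0.    0.74 -2.79]
(0.44, -0.2, 0.06) 3.141592653589793 [-0.59  0.53  1.87 -0.    0.74  0.35]
2.675 [ 0.59011971 -0.11898986  0.26008712] 0.995953125
```

View pics/w1.png

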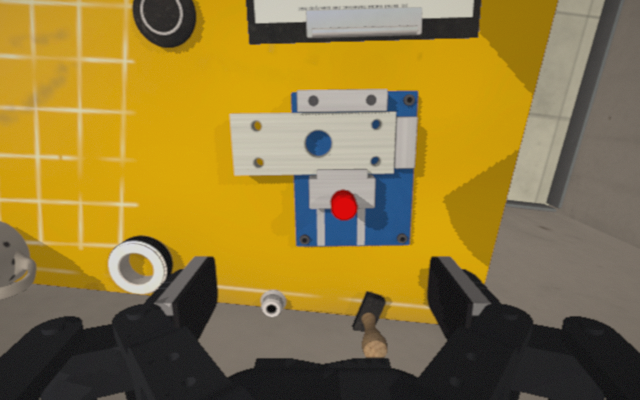

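The wrist view shows the plate spanning (231,114)–(396,174), with its overhang on the left, and the red knob at (344,205). Next I measure it precisely, then grip the knob and pull.

```bash
python3 - <<'E'
from h import *
w=np.load("w1.npz"); c=cam("wrist",dict(eef_pos=w["p"],eef_rot=w["q"])); P=cloud(c,w["d"]); im=cv2.imread("pics/w1.png")
H,S,V=cv2.split(cv2.cvtColor(im,cv2.COLOR_BGR2HSV)); z=P[...,2]
red=((H<4)|(H>176))&(S>180); q=P[red&(z>.07)]; kn=(q.min(0)+q.max(0))/2; print("knob",kn,q.max(0)-q.min(0),np.median(q,0))
m=(z>.022)&(z<.0315); m[:100]=0;m[190:]=0;m[:,:215]=0;m[:,400:]=0; m&=~((S>120))
l,lab,stt,_=cv2.connectedComponentsWithStats(m.astype(np.uint8)); i=1+stt[1:,4].argmax(); q=P[lab==i]; print(stt[i],np.median(q,0))
rect=cv2.minAreaRect(q[:,:2].astype(np.float32)); print("plate",rect)
E_=[atz(c,p,.028)[:2] for p in((231,114),(235,175.5),(395,112),(396.5,173))]
e=(E_[0]+E_[1])/2; y=e-(E_[2]+E_[3])/2; print("px end",e,np.linalg.norm(y),np.degrees(np.arctan2(y[1],y[0])))
E
```

```text
knob [ 0.58963776 -0.1004897   0.2242376 ] [0.07851737 0.06914439 0.3081185 ] [ 0.61700619 -0.12357571  0.07638281]
[ 230  112  170   63 9150] [ 0.56231371 -0.09777051  0.02859865]
plate ((0.5666255950927734, -0.09827988594770432), (0.1653071939945221, 0.06019866466522217), 37.10113525390625)
px end [ 0.50181074 -0.1480628 ] 0.16047909878174083 -142.75624608740227
```

```bash
python3 - <<'E'
from h import *
a=np.radians(37.2); Q=quat(a); k=np.array([.617,-.1235]); d=np.array([np.cos(a-np.pi/2),np.sin(a-np.pi/2)])
command_gripper(.06,30)
r.reach([*k,.14],Q); r.move_straight([*k,.079],speed=.1,max_force=15)
command_gripper(.0,30); s=r.read_state(); print(s["grip_width"],s["grip_force"],s["eef_pos"],s["contact_force"])
print(r.move_straight([*(k+.041*d),.079],speed=.05,max_force=20)); s=r.read_state(); print(s["eef_pos"],np.dot(s["eef_pos"][:2]-k,d),s["contact_force"],s["grip_width"],s["time_s"])
command_gripper(.06); p=s["eef_pos"]; r.move_straight([p[0],p[1],.16],speed=.15)
r.reach([.52,-.13,.26],Q); st=r.read_state(); im,dd=optics.get_image("wrist"); np.savez("w2.npz",d=dd,p=st["eef_pos"],q=st["eef_rot"]); cv2.imwrite("pics/w2.png",im[:,:,::-1])
E
```

```text
0.023653424088821758 29.633966860128567 [ 0.61772739 -0.12336495  0.07986621] [0.88732287 1.47173783 3.49201453]
False
[ 0.64065692 -0.15355115  0.0798357 ] 0.03823959298345642 [-5.9108882   9.51161121 11.06165234] 0.02350832452763298 5.7917
```

View pics/w2.png

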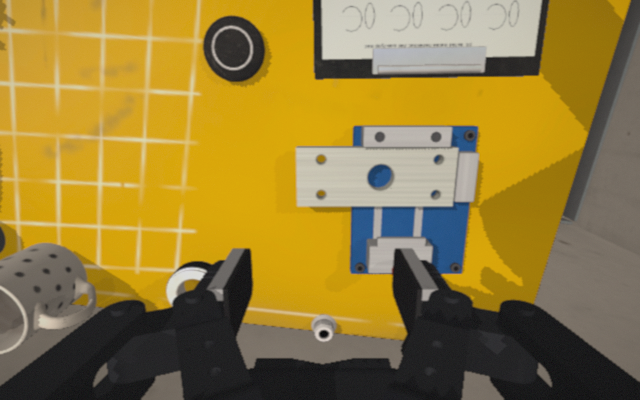

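The jaw block now sits at the bed's far edge (about (400,255)), and the pull met a stop, so it's fully open. The plate hasn't moved, with its end at (296,147)–(297,207). Next, a close look over the wedge.

```bash
python3 - <<'E'
from h import *
w=np.load("w2.npz"); c=cam("wrist",dict(eef_pos=w["p"],eef_rot=w["q"]))
E_=[atz(c,p,.028)[:2] for p in((296,147),(297,207),(458,149.5),(456,209.5))]
e=(E_[0]+E_[1])/2; y=e-(E_[2]+E_[3])/2; print("px end",e,np.linalg.norm(y),np.degrees(np.arctan2(y[1],y[0])))
P=cloud(c,w["d"]); z=P[...,2]; m=(z>.024)&(z<.0315); m[:135]=0;m[220:]=0;m[:,:280]=0;m[:,350:]=0
q=P[m]; yy=y/np.linalg.norm(y); xx=np.array([yy[1],-yy[0]])
sx=q[:,:2]@xx; print("line x mid of cloud",(np.percentile(sx,1)+np.percentile(sx,99))/2,"px",e@xx,"end y",np.percentile(q[:,:2]@yy,99.5),e@yy)
# over wedge: closing axis = wedge x; tool axis choice with small joint6
a=np.radians(39.4); Q=quat(a+np.pi/2+np.pi)
r.reach([.40,.165,.25],Q); st=r.read_state(); im,dd=optics.get_image("wrist"); np.savez("w3.npz",d=dd,p=st["eef_pos"],q=st["eef_rot"]); cv2.imwrite("pics/w3.png",im[:,:,::-1]); print(st["time_s"])
E
```

```text
px end [ 0.50114932 -0.14837628] 0.161984199110967 -143.74068078169876
line x mid of cloud -0.41517114069082933 px -0.4160431358023036 end y -0.31678469642637125 -0.31634517500383447
9.5
```

View pics/w3.png

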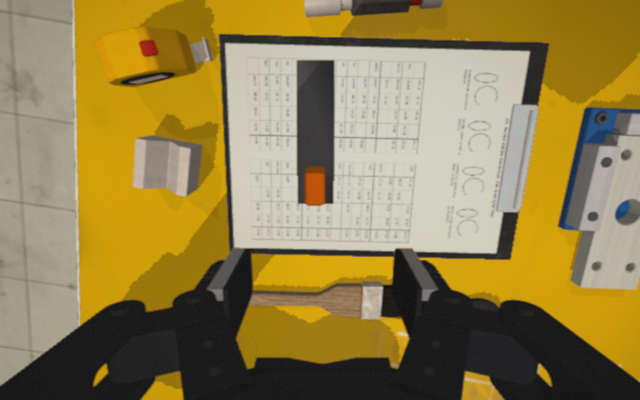

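The wedge lies from toe (316,60) to tail (315,204), and the orange grip's top is centred near (315,180).

```bash
python3 - <<'E'
from h import *
w=np.load("w3.npz"); c=cam("wrist",dict(eef_pos=w["p"],eef_rot=w["q"])); P=cloud(c,w["d"]); im=cv2.imread("pics/w3.png")
H,S,V=cv2.split(cv2.cvtColor(im,cv2.COLOR_BGR2HSV)); z=P[...,2]
m=(H<16)&(S>180)&(z>.062)&(z<.072); m[:150]=0; m[215:]=0;m[:,:290]=0;m[:,345:]=0
q=P[m]; print(len(q),"grip rect",cv2.minAreaRect(q[:,:2].astype(np.float32)),np.median(q,0))
L=[];
for v in range(68,160,4):
    u=np.nonzero((V[v,285:350]<85))[0]+285; s=(160-v)/98; h=.004+.008+max(0,min(.018,(v-60.5)/98*.018)); L.append(np.r_[atz(c,((u.min()+u.max())/2,v),h)[:2],len(u)])
L=np.array(L); vx,vy,x0,y0=cv2.fitLine(L[:,:2].astype(np.float32),2,0,.01,.01).ravel(); print("axis ang",np.degrees(np.arctan2(vy,vx)),x0,y0,L[:,2])
t=atz(c,(316,60.5),.012); print("toe",t)
g=q[:,:2].mean(0); d=t[:2]-g; print("toe-grip dist (112.5)",np.linalg.norm(d),np.degrees(np.arctan2(d[1],d[0])))
E
```

```text
642 grip rect ((0.3934437036514282, 0.16754856705665588), (0.02892455831170082, 0.017019357532262802), 38.572174072265625) [0.39398552 0.16788917 0.06660459]
axis ang 38.847855 0.44319385 0.20818655 [36. 36. 36. 36. 36. 36. 36. 36. 36. 36. 36. 36. 36. 36. 35. 35. 35. 35.
 35. 35. 35. 35. 35.]
toe [0.48000165 0.23747728 0.012     ]
toe-grip dist (112.5) 0.11072739093413671 38.932375573043295
```

```bash
python3 - <<'E'
from h import *
Q=quat(np.radians(38.85-90)); g=[.3935,.1676]
command_gripper(.05,100)
r.reach([*g,.12],Q); r.move_straight([*g,.057],speed=.08,max_force=12); 
command_gripper(0,100); s=r.read_state(); print("grip",s["grip_width"],s["grip_force"],s["eef_pos"])
zg=s["eef_pos"][2]
r.move_straight([*g,zg+.11],speed=.1)
b=np.radians(36.7); u=np.array([np.cos(b),np.sin(b)]); e=np.array([.5017,-.1485]); p=e-.1475*u; Q2=quat(b-np.pi/2)
r.reach([*p,zg+.11],Q2); r.move_straight([*p,zg+.02],speed=.1)
st=r.read_state(); print(st["eef_pos"],st["grip_width"],st["joint_positions"][5],st["time_s"])
im,dd=optics.get_image("wrist"); np.savez("w4.npz",d=dd,p=st["eef_pos"],q=st["eef_rot"],zg=zg); cv2.imwrite("pics/w4.png",im[:,:,::-1])
E
```

```text
grip 0.016628045211452478 97.65202045440674 [0.39376703 0.16769036 0.05751324]
[ 0.38380402 -0.23681945  0.07795514] 0.016670033459427688 0.20693667859952095 15.5417
```

View pics/w4.png

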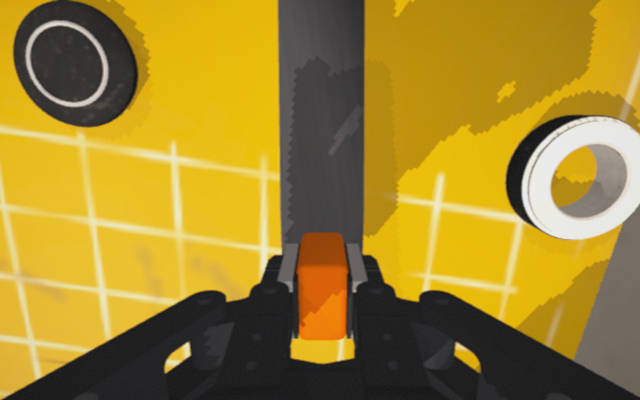

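The wedge is held square, its ramp spanning columns 279–364, and clear of the cap and ring. Next I lower it and check alignment from the fixed cameras.

```bash
python3 - <<'E'
from h import *
zg=float(np.load("w4.npz")["zg"]); p=r.read_state()["eef_pos"]
r.move_straight([p[0],p[1],zg-.001],speed=.06)
print(r.move_straight([p[0],p[1],zg-.0055],speed=.01,max_force=5)); s=r.read_state(); print(s["eef_pos"],s["contact_force"],s["torque"],s["time_s"])
out=[]
for n,sl in(("top",np.s_[110:250,300:440]),("side",np.s_[140:280,230:370])):
    im,d=optics.get_image(n); cv2.imwrite(f"pics/{n}5f.png",im[:,:,::-1]);np.save(f"{n}5.npy",d); out.append(cv2.resize(im[sl][:,:,::-1],None,fx=2.8,fy=2.8,interpolation=cv2.INTER_CUBIC))
cv2.imwrite("pics/c5.png",np.hstack(out))
E
```

```text
True
[ 0.38396722 -0.23702893  0.05322098] [0.34762581 0.81294344 4.39729123] [-0.01561782 -0.04424776  0.01045884] 16.4917
```

View pics/c5.png

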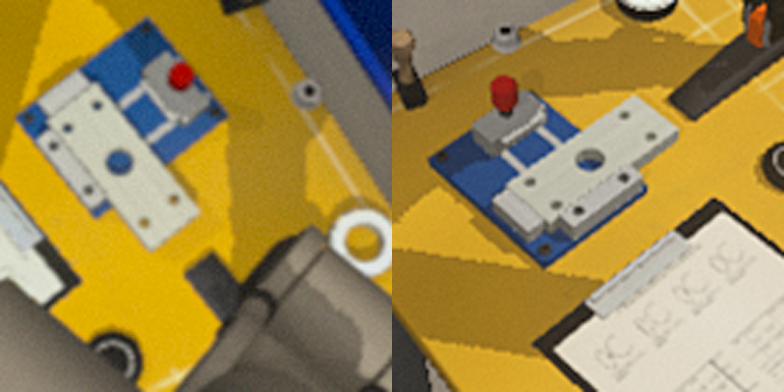

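The jaw is open at the bed edge, and the wedge lies on the bench with its toe at (185,271)–(218,253) in the left panel. The plate end is at (150,250)–(200,211). I compute the lateral offset.

```bash
python3 - <<'E'
from h import *
b=np.radians(36.7); u=np.array([np.cos(b),np.sin(b)]); n=np.array([-u[1],u[0]]); e=np.array([.5017,-.1485])
def rep(cn,off,T,E_,zE):
    c=cam(cn); f=lambda p,z:atz(c,((p[0]+.5)/2.8-.5+off[0],(p[1]+.5)/2.8-.5+off[1]),z)[:2]
    t=sum(f(p,.008) for p in T)/2; q=sum(f(p,zE) for p in E_)/2
    print(cn,"toe",t,"end",q,"along gap",(q-t)@u,"lateral toe-end",(t-q)@n,"toe w",np.linalg.norm(f(T[0],.008)-f(T[1],.008)))
rep("top",(300,110),[(185,271),(216,251)],[(150,250),(200,211)],.028)
rep("side",(230,140),[(669-392,99),(700-392,118)],[(633-392,96),(680-392,131)],.028)
p=r.read_state()["eef_pos"][:2]; t=p+.1125*u; print("from tcp gap",(e-t)@u,(t-e)@n)
E
```

```text
top toe [ 0.47497744 -0.17387399] end [ 0.50194994 -0.14892549] along gap 0.03653574543913877 lateral toe-end -0.0038836549528179225 toe w 0.03555013254116807
side toe [ 0.4714811  -0.16525109] end [ 0.50188153 -0.14427735] along gap 0.036908764279871026 lateral toe-end 0.001351828855162904 toe w 0.03815846061100483
from tcp gap 0.03481127525954529 -0.0006233333448889198
```

```bash
python3 - <<'E'
from h import *
b=np.radians(36.7); u=np.array([np.cos(b),np.sin(b)]); s=r.read_state(); p=s["eef_pos"]; z=p[2]-.0003
for d in(.045,.053,.06,.066,.071):
    hit=r.move_straight([*(p[:2]+d*u),z],speed=.03,max_force=20); s=r.read_state(); f=s["contact_force"]; print(d,hit,(s["eef_pos"][:2]-p[:2])@u,s["eef_pos"][2],"along",f[:2]@u,"z",f[2],"grip",s["grip_width"])
out=[]
for n,sl in(("top",np.s_[110:250,300:440]),("side",np.s_[140:280,230:370])):
    im,d=optics.get_image(n); np.save(f"{n}6.npy",d); out.append(cv2.resize(im[sl][:,:,::-1],None,fx=2.8,fy=2.8,interpolation=cv2.INTER_CUBIC))
    c=cam(n); A=cloud(c,np.load(f"{n}5.npy"))[sl];B=cloud(c,d)[sl]
    ul=np.array([*u]);e=np.array([.5017,-.1485])
    for X in(A,B):
        q=X.reshape(-1,3); al=(q[:,:2]-e)@u; la=(q[:,:2]-e)@np.array([-u[1],u[0]])
        print(n,[(round(float(np.median(q[k,2])),4),int(k.sum())) for lo in(.005,.05,.1) for k in[(al>lo)&(al<lo+.03)&(abs(la)<.025)&(q[:,2]>.02)&(q[:,2]<.04)]])
cv2.imwrite("pics/c6.png",np.hstack(out)); print(s["time_s"])
E
```

```text
0.045 False 0.045012209081136255 0.05327110841867647 along -3.6634638492492164 z 4.681047291656398 grip 0.016230942269856385
0.053 False 0.05335341466201627 0.05325685687278717 along -1.4141631421513035 z 4.4970640240575115 grip 0.016764667340502006
0.06 False 0.05967912505139921 0.05326667899391348 along -6.4365959036486915 z 7.250076487417577 grip 0.016797200808229943
0.066 False 0.06547454789843216 0.053261964962168895 along -7.155501858002068 z 8.325035672301272 grip 0.016840453380256797
0.071 False 0.070418722549286 0.053260913334323846 along -7.143885600621815 z 6.669609090961409 grip 0.016823100466373763
top [(0.0283, 193), (0.0288, 183), (0.0284, 203)]
top [(0.031, 173), (0.0294, 186), (0.0299, 209)]
side [(0.0261, 152), (0.0263, 165), (0.0265, 178)]
side [(0.0285, 164), (0.028, 178), (0.0271, 182)]
19.7167
```

View pics/c6.png

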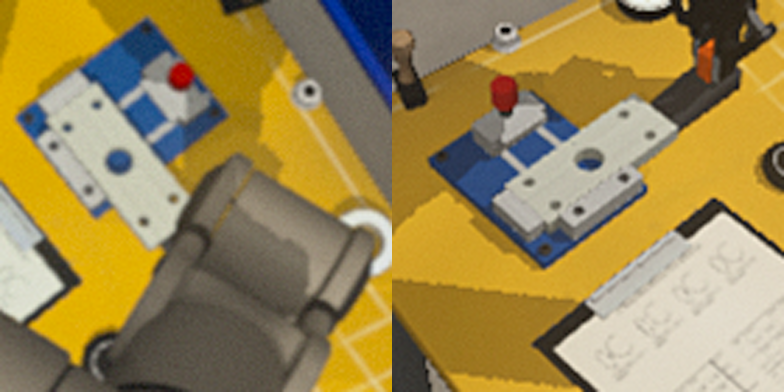

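The wedge is under the plate's end, which depth shows about 2.5–3 mm higher. That agrees with the contact force starting about 15 mm before the end of the push. The plate and bystanders look unmoved.

```bash
python3 - <<'E'
from h import *
r.hold(1.0); s=r.read_state(); print(s["contact_force"],s["grip_force"],s["grip_width"],s["eef_pos"],abs(s["dq"]).max() if hasattr(s["dq"],"max") else s["dq"])
print(r.finish_job())
E
```

```text
[-6.90358816 -4.72140839  8.07390884] 99.06020522117615 0.016852652637779183 [ 0.440419   -0.19494896  0.05325585] 0.0017697854928245432
the job is handed in; nothing more can be done
None
```

I handed the job in at about 21 s: the jaw is pulled open to its stop, and the wedge, still gripped flat on the bench, holds the plate's overhanging end up about 3 mm (depth images and push force agree); no verdict was returned.

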